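# Return the stray lamp housings to their stacks

## Task

Before the next batch goes to the cap press, put each of the four loose white lamp housings back on the stack of its own kind and size, fully nested and upright. Leave the stacks standing where they are, and leave the finished bulb with the metal cap undisturbed.

Things in the scene. Friction and masses are not known exactly. Their poses are not given: they have to be found in the camera images.
- loose_mini_grip (a point): Loose white lamp housing, smallest, smooth, skirt 46 mm across, 70 mm tall, 30 g: hollow skirt (2 mm wall), mouth down, with a solid round neck on top, 26 mm thick, 30 mm long, to grip. Point: on its axis, 10 mm below the neck's top, 60 mm above the rim; z up its axis. It goes down over another of its kind until that neck meets the roof inside, 33 mm below its own neck top.
- stack_mini_top (a point): Free-standing stack of 3 nested housings like loose_mini (smallest; skirts 46 mm across), mouth down, 136 mm tall, 90 g, acts as one piece. Point: centre of the topmost neck's flat top; z up. A housing fully nested on it has its neck top 33 mm, its grip point 23 mm, above this point.
- loose_std_grip (a point): Loose white lamp housing, smooth straight-sided medium cone, skirt 58 mm across, 78 mm tall, 40 g: hollow skirt (2 mm wall), mouth down, with a solid round neck on top, 26 mm thick, 30 mm long, to grip. Point: on its axis, 10 mm below the neck's top, 68 mm above the rim; z up its axis. It goes down over another of its kind until that neck meets the roof inside, 33 mm below its own neck top.
- stack_std_top (a point): Free-standing stack of 3 nested housings like loose_std (smooth straight-sided medium cone; skirts 58 mm across), mouth down, 144 mm tall, 120 g, acts as one piece. Point: centre of the topmost neck's flat top; z up. A housing fully nested on it has its neck top 33 mm, its grip point 23 mm, above this point.
- loose_fin_grip (a point): Loose white lamp housing, tallest, skirt 70 mm across with upright fins all round, 86 mm tall, 55 g: hollow skirt (2 mm wall), mouth down, with a solid round neck on top, 26 mm thick, 30 mm long, to grip. Point: on its axis, 10 mm below the neck's top, 76 mm above the rim; z up its axis. It goes down over another of its kind until that neck meets the roof inside, 33 mm below its own neck top.
- stack_fin_top (a point): Free-standing stack of 2 nested housings like loose_fin (tallest; skirts 70 mm across), mouth down, 119 mm tall, 110 g, acts as one piece. Point: centre of the topmost neck's flat top; z up. A housing fully nested on it has its neck top 33 mm, its grip point 23 mm, above this point.
- loose_squat_grip (a point): Loose white lamp housing, widest and flattest, bell-like, skirt 80 mm across, only 68 mm tall, 55 g: hollow skirt (2 mm wall), mouth down, with a solid round neck on top, 26 mm thick, 30 mm long, to grip. Point: on its axis, 10 mm below the neck's top, 58 mm above the rim; z up its axis. It goes down over another of its kind until that neck meets the roof inside, 33 mm below its own neck top.
- stack_squat_top (a point): Free-standing stack of 2 nested housings like loose_squat (widest and flattest; skirts 80 mm across), mouth down, 101 mm tall, 110 g, acts as one piece. Point: centre of the topmost neck's flat top; z up. A housing fully nested on it has its neck top 33 mm, its grip point 23 mm, above this point.
- bulb_mid (a point): A finished bulb, not part of the job: white, 62 mm across, 105 mm tall, standing on its flattened dome (40 mm flat) with its bright metal cap (23 mm across, with two side pins) upward. This point is on its axis half-way up, 53 mm above the bench; z up. About 70 g, tips easily.
Not all that is in view belongs to the job. Leave any red or yellow look-alike of the part that bears loose_std_grip alone.

How it is judged:
By the outcome, as a careful person would: the job done as asked, in the order asked, and still so for the second after the job is handed in, with the robot touching nothing.
It also fails if it takes over 106 s, if anything falls off the work surface, if the arm or the gripper's body presses on something with over 40 N, if the wrist force passes 120 N, or if a joint passes its speed limit or range.

## Robot

A 6-joint arm with a two-finger parallel gripper is mounted at the origin on the work surface. World frame = base frame: x ahead of the robot, y to its left, z up, the work surface at z = 0. Lengths are in m, angles in rad, forces in N, time in s.
With the tool pointing down it reaches from about 0.4 to 0.825 m from the base axis. Payload 7 kg.
Tool frame: the origin (TCP) lies midway between the tips of the shut fingers; the grasp point (between the pads) lies 19 mm behind it (manip.hold_point_z is the distance from the TCP to the grasp point, in m); z points along the fingers, y is the line along which they close (so a half turn about z gives the same grasp; the last joint's range is limited). The gripper opens to 85 mm and grips with 20 to 120 N. Pads are 22 mm wide; open, the fingers measure 114 mm over their backs; the gripper's body (76 mm by 85 mm) begins 54 mm behind the grasp point. The pads swing forward as they close: fully open they stand 13 mm farther back than shut.
Start: joints at [1.545, 0.359, 0.012, 0, -1.224, -0.288], TCP at [0.208, 0.642, 0.231] pointing down, gripper open.
Joint ranges: [-3.07, 3.07], [-1.43, 2.12], [-1.02, 1.25], [-3.03, 1.67], [-3.05, -0], [-3.03, 3.03]. Speed limits (rad/s): [2.39, 2.39, 3.01, 3.14, 3.14, 3.14].

## Interface

Orientations are given as a unit quaternion [w, x, y, z].
In Python, from station import manip, snapshot, get_calibration gives the robot as it stands.
- The arm moves only by the shell command python3 -m jog 'ROWS' [OPENING] [FORCE]. ROWS is JSON, a list of rows, each a list of 6 numbers: the shift along the tool's x, y, z normalised to -1 to 1, where 1 is 120 mm, then the turn, a rotation vector about the tool's x, y, z normalised to -1 to 1, where 1 is pi/4 rad. In form: [[x, y, z, ax, ay, az], ...]. A call has 1 to 12 rows; each row is the pose to reach, as a shift and turn from the pose commanded when the call began, along the tool's axes at that moment; what a row does not reach only later rows make up. A row lasts 1/10 s, in which the tool goes at most 50 mm and 8.59 degrees, less where a joint would pass 70% of its speed; a pose out of reach is approached as far as the arm can. A call with a number of a shift or a turn outside -1 to 1 is refused whole. A call with a gripper value outside its range is refused whole. OPENING is the opening, from 0 (shut) to 1 (fully open), set as the call begins (- or left out, the last holds). The fingers move at their own pace and stop on an object; FORCE is the grip in N (left out, the last holds). Time passes only in rows, so rows that repeat a pose let the fingers close. It gives the time, the measured TCP pose, the force, the opening and the grip force at its end, in the units of the state.
- manip.observe(): the state, without advancing time (a new reading comes with each control period).
- snapshot(name): name is "scene" or "side" or "wrist"; returns (picture, depth): 420x560x3 uint8, red, green, blue; 420x560 float32, m along the optical axis (not along the pixel's ray), 0 where there is no reading.
- get_calibration(name): a dict with "camera_matrix" (3x3 intrinsics, pixels), "R" (3x3) and "t" (3): a world point X has camera coordinates R X + t; the wrist camera has in their place "mount" (4x4, takes a point from camera to tool coordinates, whose origin is the TCP and whose axes are the flange's). Camera axes: x right, y down, z forward; pixel columns grow to the right and rows downward; lengths in m; the calibration is good to about 2 mm. A picture is of the moment at which its call begins: read the wrist's pose just before it. get_calibration takes no time and is no camera call.
- manip.hand_in(): hands the job in; it is judged then, once.
The state is a dict: "t": time; "joint_pos": joint angles; "qvel": joint speeds; "joint_efforts": joint torques, N m; "ee_pos": TCP position; "ee_rot": TCP orientation; "contact_force": force on the tool from outside, world axes, zero at the start; "moment": the same for the moment, N m; "finger_gap": finger opening in m; "gripper_force": force on a finger pad.
Only numpy, scipy, OpenCV 4.12 (cv2) and the standard library are available. Lean on these libraries where they do the work, as an engineer would, in place of code of your own. Each camera call takes 0.05 s, during which the arm holds its last target. There are 200 camera calls.

## Working session

There is one attempt and no reset: what is moved stays moved. The work goes in short steps, Python scripts to look and compute and a shell command to move; the robot and the scene stay as the last step left them, time stands still between calls to the robot, and variables do not carry over. Pictures are saved under pics/ and viewed, at most 14 in all, crops included, and the job is handed in when it is done.

```bash
mkdir -p pics; ls; python3 - <<'E'
from station import manip, snapshot, get_calibration
import cv2, numpy as np
for n in ("scene","side"):
    p,d=snapshot(n); cv2.imwrite(f"pics/{n}0.png",p[:,:,::-1]); np.save(f"pics/{n}0.npy",d)
    c=get_calibration(n); print(n,np.round(c["camera_matrix"],1).tolist(),np.round(c["R"],3).tolist(),np.round(c["t"],3).tolist())
print(manip.observe())
E
```

```text
pics
scene [[396.6, 0.0, 278.9], [0.0, 396.6, 207.1], [0.0, 0.0, 1.0]] [[0.306, 0.952, 0.011], [0.774, -0.242, -0.585], [-0.554, 0.187, -0.811]] [-0.155, -0.345, 1.366]
side [[469.2, 0.0, 287.1], [0.0, 469.2, 212.6], [0.0, 0.0, 1.0]] [[0.939, -0.344, 0.009], [-0.251, -0.701, -0.668], [0.237, 0.624, -0.744]] [-0.496, 0.197, 0.969]
{'t': 0.1, 'joint_pos': array([ 1.54511303e+00,  3.59293851e-01,  1.11347590e-02, -3.11533066e-04,
       -1.22408657e+00, -2.88115085e-01]), 'qvel': array([ 7.55045860e-05, -5.81298248e-04,  2.98521350e-03,  4.88048362e-04,
       -1.08737310e-03, -7.38017098e-04]), 'joint_efforts': array([-1.54116558e-03, -5.84764874e+01,  2.94109565e+01,  6.95458084e+00,
       -3.20535197e-03,  9.42545668e-07]), 'ee_pos': array([0.20823635, 0.64161821, 0.23046383]), 'ee_rot': array([ 7.37602392e-04,  9.87707993e-01, -1.56308585e-01, -5.03848508e-05]), 'contact_force': array([-0.1807487 , -0.16469892, -0.74851171]), 'moment': array([-0.00411907, -0.00084719,  0.01989424]), 'gripper_force': 0.0, 'finger_gap': 0.08559496321058752}
```

View pics/scene0.png

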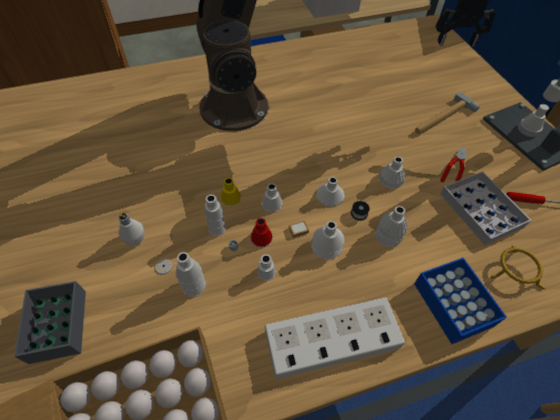

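View pics/side0.png

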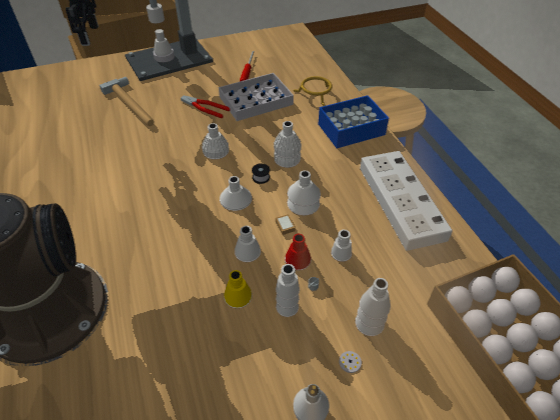

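The scene view shows:
- **Stacks:** mini ~(213,213), std ~(190,273), squat ~(329,238), fin ~(393,223).
- **Loose housings:** std (272,197), mini (266,266), squat (331,190), fin (393,170).
- **Leave alone:** yellow (231,190) and red (261,231) look-alikes, and the bulb (130,230).

Next I'll measure neck tops from the depth of both cameras and enlarge a crop.

```bash
cat > h.py <<'E'
import numpy as np, cv2
from station import manip, snapshot, get_calibration
from scipy.spatial.transform import Rotation as Ro
def cloud(d,name,pose=None):
    c=get_calibration(name);K=c["camera_matrix"]
    v,u=np.mgrid[:d.shape[0],:d.shape[1]]
    P=np.stack([(u-K[0,2])/K[0,0]*d,(v-K[1,2])/K[1,1]*d,d],-1)
    if pose is None: W=(P-c["t"])@c["R"]
    else:
        q=pose["ee_rot"];R=Ro.from_quat([*q[1:],q[0]]).as_matrix();M=np.array(c["mount"])
        W=(P@M[:3,:3].T+M[:3,3])@R.T+pose["ee_pos"]
    W[d<=0]=np.nan
    return W
# seeds: approx scene pixel of neck top, height of top
S=dict(mini=(266,259,.070),std=(272,189,.078),fin=(397,160,.086),squat=(332,182,.068),
 s_mini=(211,200,.136),s_std=(184,258,.144),s_fin=(399,210,.119),s_squat=(330,226,.101),bulb=(124,217,.105),red=(261,222,.078),yellow=(229,182,.078))
def top(W,xy,z,r=.03,tol=.006):
    m=(np.hypot(W[...,0]-xy[0],W[...,1]-xy[1])<r)&(abs(W[...,2]-z)<tol)
    p=W[m]
    if len(p)<4: return None
    c,rad=cv2.minEnclosingCircle(p[:,:2].astype(np.float32))
    return np.round([*c,rad,np.median(p[:,2])],4),np.round(p[:,:2].mean(0),4),len(p)
E
python3 - <<'E'
from h import *
im=cv2.imread("pics/scene0.png"); im=cv2.resize(im[140:310,100:430],None,fx=2.4,fy=2.4,interpolation=cv2.INTER_CUBIC); cv2.imwrite("pics/crop0.png",im)
c=get_calibration("scene");K=c["camera_matrix"];R=np.array(c["R"]);t=np.array(c["t"]);o=-R.T@t
Ws=cloud(np.load("pics/scene0.npy"),"scene");Wd=cloud(np.load("pics/side0.npy"),"side")
for k,(u,v,z) in S.items():
    r=R.T@np.linalg.inv(K)@[u,v,1]; X=o+r*(z-o[2])/r[2]
    print(k,np.round(X[:2],3),"scene",top(Ws,X,z),"side",top(Wd,X,z))
E
```

```text
mini [ 0.635 -0.074] scene (array([ 0.6345, -0.0756,  0.0132,  0.0697]), array([ 0.6357, -0.076 ]), 95) side (array([ 0.6337, -0.0779,  0.0146,  0.0697]), array([ 0.6316, -0.0781]), 103)
std [0.443 0.001] scene (array([0.4348, 0.0007, 0.0143, 0.0774]), array([4.363e-01, 2.000e-04]), 67) side (array([ 0.4327, -0.0008,  0.0132,  0.0779]), array([ 0.4325, -0.002 ]), 103)
fin [0.454 0.364] scene (array([0.4542, 0.3665, 0.0137, 0.0857]), array([0.4551, 0.3649]), 61) side (array([0.4527, 0.3653, 0.0152, 0.0846]), array([0.4519, 0.3629]), 61)
squat [0.461 0.167] scene (array([0.4541, 0.169 , 0.0145, 0.0672]), array([0.4562, 0.169 ]), 63) side (array([0.4525, 0.1699, 0.0142, 0.0673]), array([0.4533, 0.1683]), 77)
s_mini [ 0.475 -0.164] scene (array([ 0.4704, -0.1649,  0.0132,  0.1357]), array([ 0.4714, -0.165 ]), 82) side (array([ 0.4684, -0.1662,  0.0136,  0.1359]), array([ 0.4679, -0.1672]), 146)
s_std [ 0.618 -0.253] scene (array([ 0.6155, -0.2571,  0.0138,  0.1436]), array([ 0.6165, -0.2562]), 112) side (array([ 0.6132, -0.2576,  0.0138,  0.144 ]), array([ 0.6122, -0.258 ]), 158)
s_fin [
[... 202 characters left out ...]
0.61  , 0.0967, 0.0139, 0.1006]), array([0.6104, 0.0972]), 83) side (array([0.607 , 0.0964, 0.0134, 0.1008]), array([0.6069, 0.0952]), 79)
bulb [ 0.439 -0.375] scene (array([ 0.4358, -0.3796,  0.0118,  0.1032]), array([ 0.4364, -0.379 ]), 61) side (array([ 0.4324, -0.3805,  0.0115,  0.1044]), array([ 0.4321, -0.3812]), 155)
red [ 0.535 -0.057] scene (array([ 0.5347, -0.0587,  0.0132,  0.0778]), array([ 0.5357, -0.0593]), 81) side (array([ 0.5329, -0.0599,  0.0139,  0.0778]), array([ 0.5318, -0.0615]), 105)
yellow [ 0.385 -0.103] scene (array([ 0.3822, -0.1053,  0.0141,  0.0773]), array([ 0.3829, -0.1058]), 68) side (array([ 0.3803, -0.1057,  0.0149,  0.0782]), array([ 0.3792, -0.1074]), 128)
```

View pics/crop0.png

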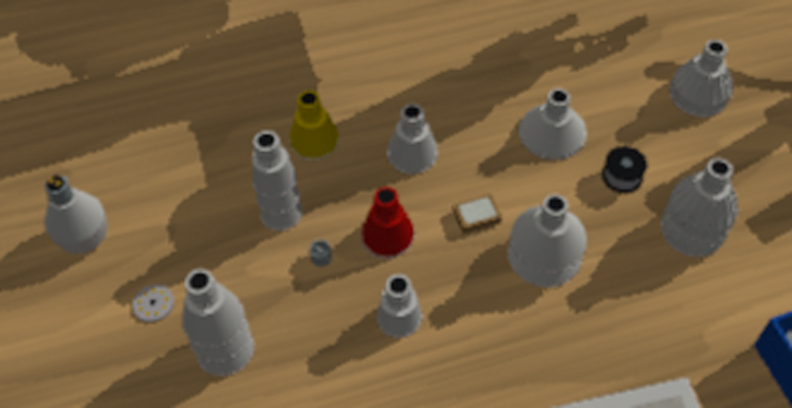

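All eleven tops agree in height with the given sizes (to about 1.5 mm) and between the two cameras (to about 3 mm). I'll average the two, start with fin, and add a helper that works out the shift for each move.

```bash
cat > go.py <<'E'
# usage: go.py x y z_grasp : shift/turn in row units to put grasp point there, tool down & aligned with world
import sys; from h import *
s=manip.observe();q=s["ee_rot"];R=Ro.from_quat([*q[1:],q[0]])
T=np.array(list(map(float,sys.argv[1:4])));T[2]-=manip.hold_point_z
d=R.as_matrix().T@(T-s["ee_pos"]);w=(R.inv()*Ro.from_matrix(np.diag([1.,-1,-1]))).as_rotvec()
print("t",round(s["t"],2),"tcp",np.round(s["ee_pos"],4),"shift",np.round(d/.12,3),"turn",np.round(w/(np.pi/4),3),"F",np.round(s["contact_force"],1),"gap",round(s["finger_gap"],4),"hp",manip.hold_point_z)
E
python3 go.py .4535 .366 .17
python3 -m jog '[[0,0,0,0,0,-0.19],[0,0,0,0,0,-0.4],[0,0,0,0,0,-0.4],[0,0,0,0,0,-0.4]]' 0.65 20
python3 go.py .4535 .366 .17
```

```text
t 0.1 tcp [0.2082 0.6416 0.2305] shift [2.653 1.553 0.662] turn [ 0.002  0.    -0.4  ] F [-0.2 -0.2 -0.7] gap 0.0856 hp 0.0187
t: 0.5
ee_pos: [0.2083, 0.6418, 0.231]
ee_rot: [0.0, 1.0, -0.002, -0.0]
contact_force: [-0.2, 0.2, 1.0]
finger_gap: 0.0556
gripper_force: 0.0
t 0.5 tcp [0.2083 0.6418 0.231 ] shift [2.051 2.292 0.665] turn [ 0.001  0.    -0.004] F [-0.2  0.2  1. ] gap 0.0556 hp 0.0187
```

```bash
python3 -m jog '[[0.25,0.3,0,0,0,0],[0.5,0.6,0,0,0,0],[0.75,0.9,0,0,0,0],[0.9,1,0,0,0,0],[0.9,1,0,0,0,0]]' >/dev/null
python3 -m jog '[[0.25,0.3,0,0,0,0],[0.5,0.6,0,0,0,0],[0.75,0.9,0,0,0,0],[0.9,1,0,0,0,0],[0.9,1,0,0,0,0]]' > /dev/null
python3 go.py .4535 .366 .17
```

```text
t 1.5 tcp [0.426  0.4007 0.2313] shift [0.231 0.288 0.667] turn [ 0.    -0.    -0.007] F [ 0.   0.1 -0.7] gap 0.0553 hp 0.0187
```

```bash
python3 -m jog '[[0.23,0.29,0.3,0,0,0],[0.23,0.29,0.5,0,0,0],[0.23,0.29,0.5,0,0,0],[0.23,0.29,0.5,0,0,0]]' 
cat > wr.py <<'E'
import sys; from h import *
x,y,z=map(float,sys.argv[1:4])
s=manip.observe();p,d=snapshot("wrist");cv2.imwrite(f"pics/{sys.argv[4]}.png",p[:,:,::-1])
print("t",s["t"],top(cloud(d,"wrist",s),(x,y),z))
E
python3 wr.py .4535 .366 .086 w1; python3 go.py .4535 .366 .076
```

```text
t: 1.9
ee_pos: [0.4519, 0.3681, 0.1716]
ee_rot: [0.0, 1.0, -0.0, 0.0]
contact_force: [-0.1, 1.0, -0.4]
finger_gap: 0.0555
gripper_force: 0.0
t 1.9 (array([0.4523, 0.3692, 0.0131, 0.0854]), array([0.4531, 0.369 ]), 958)
t 1.95 tcp [0.4522 0.3687 0.1726] shift [0.01  0.024 0.961] turn [-0.001 -0.002  0.001] F [0.6 0.1 1.2] gap 0.0555 hp 0.0187
```

View pics/w1.png

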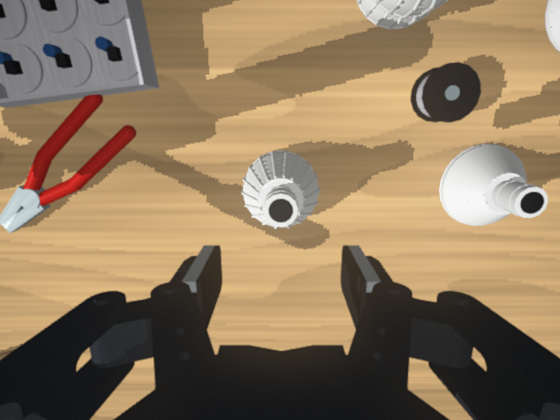

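The wrist view shows the finned housing's neck top at (281,210), midway between the fingers, so I descend and grip.

```bash
python3 -m jog '[[0,0,0.3,0,0,0],[0,0,0.6,0,0,0],[0.01,0,0.85,0,0,0],[0.01,0,0.96,0,0,0],[0.01,0,0.96,0,0,0]]' 
python3 -m jog '[[0,0,0,0,0,0],[0,0,0,0,0,0],[0,0,0,0,0,0],[0,0,0,0,0,0],[0,0,0,0,0,0]]' 0 30
python3 go.py .628 .268 .23
```

```text
t: 2.45
ee_pos: [0.4528, 0.3678, 0.0556]
ee_rot: [0.001, 1.0, 0.001, -0.0]
contact_force: [-0.4, -0.6, 1.1]
finger_gap: 0.0558
gripper_force: 0.0
t: 2.95
ee_pos: [0.454, 0.3686, 0.0581]
ee_rot: [-0.001, 1.0, 0.0, 0.001]
contact_force: [-1.3, 0.3, 6.0]
finger_gap: 0.025
gripper_force: 29.5
t 2.95 tcp [0.454  0.3686 0.0581] shift [ 1.452  0.836 -1.276] turn [-0.004 -0.003  0.001] F [-1.3  0.3  6. ] gap 0.025 hp 0.0187
```

```bash
python3 -m jog '[[0,0,-0.2,0,0,0],[0,0,-0.5,0,0,0],[0,0,-0.8,0,0,0],[0,0,-1,0,0,0],[0.2,0.1,-1,0,0,0],[0.5,0.25,-1,0,0,0],[0.8,0.4,-1,0,0,0],[1,0.5,-1,0,0,0],[1,0.5,-1,0,0,0]]' 
python3 -m jog '[[0.2,0.2,-0.2,0,0,0],[0.4,0.34,-0.3,0,0,0],[0.45,0.34,-0.3,0,0,0],[0.45,0.34,-0.3,0,0,0]]'
python3 wr.py .628 .268 .119 w2; python3 go.py .628 .268 .23
```

```text
t: 3.85
ee_pos: [0.5758, 0.3055, 0.1763]
ee_rot: [0.0, 1.0, -0.001, 0.0]
contact_force: [-0.7, 0.3, -0.9]
finger_gap: 0.0248
gripper_force: 29.6
t: 4.25
ee_pos: [0.6276, 0.2664, 0.2123]
ee_rot: [-0.0, 1.0, -0.001, 0.0]
contact_force: [-0.3, 0.2, -1.0]
finger_gap: 0.0249
gripper_force: 29.7
t 4.25 None
t 4.3 tcp [0.6267 0.2666 0.2118] shift [ 0.011 -0.012  0.004] turn [-0.     0.001 -0.001] F [-0.1  0.1 -0.3] gap 0.0252 hp 0.0187
```

View pics/w2.png

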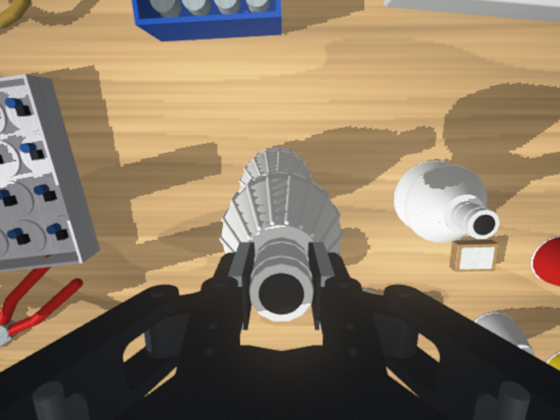

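```bash
cat > chk.py <<'E'
import sys; from h import *
x,y,z=map(float,sys.argv[1:4])
for n in ("scene","side"):
    p,d=snapshot(n); print(n,top(cloud(d,n),(x,y),z,r=.02))
print(np.round(manip.observe()["ee_pos"],4))
E
python3 chk.py .627 .267 .240
python3 - <<'E'
from h import *
s=manip.observe();p,d=snapshot("wrist");W=cloud(d,"wrist",s)
print("squat stack",top(W,(.6085,.0965),.101),"held",top(W,(.627,.267),.24,r=.02))
E
```

```text
scene (array([0.6336, 0.2673, 0.0167, 0.2392]), array([0.6324, 0.2708]), 79)
side (array([0.6198, 0.2662, 0.016 , 0.2389]), array([0.6174, 0.2699]), 34)
[0.6261 0.267  0.2116]
squat stack (array([0.6091, 0.101 , 0.0137, 0.1005]), array([0.6093, 0.1025]), 831) held (array([0.6289, 0.267 , 0.0192, 0.2388]), array([0.6272, 0.2673]), 3804)
```

```bash
python3 -m jog '[[0.01,-0.03,0,0,0,0],[0.01,-0.03,0.1,0,0,0],[0.01,-0.03,0.2,0,0,0],[0.01,-0.03,0.3,0,0,0],[0.01,-0.03,0.4,0,0,0],[0.01,-0.03,0.4,0,0,0]]'; python3 go.py .6275 .27 .142
```

```text
t: 5.05
ee_pos: [0.6273, 0.2694, 0.1611]
ee_rot: [0.001, 1.0, 0.0, -0.002]
contact_force: [-0.0, -0.2, -1.0]
finger_gap: 0.0251
gripper_force: 29.7
t 5.05 tcp [0.6273 0.2694 0.1611] shift [ 0.003 -0.005  0.315] turn [0.003 0.005 0.   ] F [-0.  -0.2 -1. ] gap 0.0251 hp 0.0187
```

```bash
python3 -m jog '[[0,0,0.05,0,0,0],[0,0,0.1,0,0,0],[0,0,0.15,0,0,0],[0,0,0.18,0,0,0],[0,0,0.18,0,0,0]]'; python3 -m jog '[[0,0,0.03,0,0,0],[0,0,0.06,0,0,0],[0,0,0.08,0,0,0],[0,0,0.08,0,0,0]]'
```

```text
t: 5.55
ee_pos: [0.6282, 0.27, 0.1418]
ee_rot: [0.0, 1.0, 0.0, -0.0]
contact_force: [-0.8, 0.1, -0.8]
finger_gap: 0.025
gripper_force: 29.7
t: 5.95
ee_pos: [0.6283, 0.27, 0.1324]
ee_rot: [0.0, 1.0, 0.0, -0.0]
contact_force: [0.7, -0.0, -0.4]
finger_gap: 0.025
gripper_force: 29.7
```

```bash
python3 go.py .6275 .27 .142
```

```text
t 5.95 tcp [0.6283 0.27   0.1324] shift [-0.007  0.     0.076] turn [0.    0.001 0.   ] F [ 0.7 -0.  -0.4] gap 0.025 hp 0.0187
```

```bash
python3 -m jog '[[0,0,0.02,0,0,0],[0,0,0.04,0,0,0],[0,0,0.055,0,0,0],[0,0,0.065,0,0,0],[0,0,0.065,0,0,0]]'; python3 -m jog '[[0,0,0.01,0,0,0],[0,0,0.02,0,0,0],[0,0,0.02,0,0,0]]'
```

```text
t: 6.45
ee_pos: [0.6284, 0.2701, 0.1248]
ee_rot: [0.0, 1.0, 0.0, -0.0]
contact_force: [-0.2, -0.4, -0.6]
finger_gap: 0.025
gripper_force: 29.7
t: 6.75
ee_pos: [0.6291, 0.2704, 0.1243]
ee_rot: [-0.0, 1.0, 0.0, 0.001]
contact_force: [-2.1, 0.0, 7.3]
finger_gap: 0.0249
gripper_force: 30.4
```

Seated: 7 N upward at the expected height. I release, rise, and look at the squat stack from above.

```bash
python3 -m jog '[[0,0,0,0,0,0],[0,0,0,0,0,0],[0,0,0,0,0,0],[0,0,0,0,0,0]]' 0.65; python3 -m jog '[[0,0,-0.15,0,0,0],[0,0,-0.4,0,0,0],[0,0,-0.7,0,0,0],[0,0,-0.9,0,0,0],[0,0.35,-0.9,0,0,0],[0,0.7,-0.9,0,0,0],[0,1,-0.9,0,0,0],[0,1,-0.9,0,0,0]]'; python3 -m jog '[[-0.05,0.3,0,0,0,0],[-0.15,0.44,0,0,0,0],[-0.15,0.44,0,0,0,0],[-0.15,0.44,0,0,0,0]]'
python3 wr.py .609 .098 .101 w3; python3 chk.py .629 .27 .152; python3 go.py .4525 .171 .12
```

```text
t: 7.15
ee_pos: [0.6284, 0.2701, 0.1225]
ee_rot: [0.0, 1.0, 0.0, -0.0]
contact_force: [0.0, 0.1, 0.6]
finger_gap: 0.0552
gripper_force: 0.0
t: 7.95
ee_pos: [0.6282, 0.1465, 0.2311]
ee_rot: [0.0, 1.0, -0.001, -0.0]
contact_force: [0.7, 0.5, -0.8]
finger_gap: 0.0553
gripper_force: 0.0
t: 8.35
ee_pos: [0.6107, 0.0975, 0.231]
ee_rot: [-0.0, 1.0, -0.0, 0.0]
contact_force: [0.1, 0.7, -0.7]
finger_gap: 0.0554
gripper_force: 0.0
t 8.35 (array([0.6089, 0.1008, 0.0132, 0.1004]), array([0.6091, 0.1007]), 685)
scene (array([0.6291, 0.2675, 0.0137, 0.1516]), array([0.6301, 0.2673]), 87)
side (array([0.6289, 0.269 , 0.0145, 0.1506]), array([0.6267, 0.2666]), 68)
[0.6109 0.0982 0.2306]
t 8.5 tcp [0.6109 0.0982 0.2306] shift [-1.32  -0.608  1.077] turn [ 0.    -0.     0.001] F [ 0.3 -0.3 -0.3] gap 0.0553 hp 0.0187
```

View pics/w3.png

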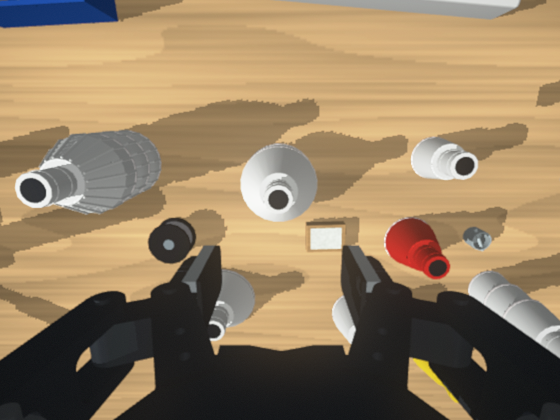

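The fin stack now reads 0.1515 m high, which is fully nested. The w3 view puts the squat stack neck at (277,198), i.e. (0.609, 0.1005). Next is the loose squat.

```bash
python3 -m jog '[[-0.3,-0.15,0,0,0,0],[-0.6,-0.3,0,0,0,0],[-0.9,-0.45,0,0,0,0],[-1,-0.6,0,0,0,0],[-1,-0.61,0,0,0,0],[-1,-0.61,0,0,0,0]]' >/dev/null; python3 -m jog '[[-0.2,0,0.2,0,0,0],[-0.32,0,0.4,0,0,0],[-0.32,0,0.5,0,0,0],[-0.32,0,0.5,0,0,0],[-0.32,0,0.5,0,0,0]]'
python3 wr.py .4525 .171 .068 w4;  python3 go.py .4525 .172 .058
```

```text
t: 9.6
ee_pos: [0.4535, 0.1707, 0.1712]
ee_rot: [0.0, 1.0, 0.0, 0.0]
contact_force: [0.9, -0.5, 1.0]
finger_gap: 0.0557
gripper_force: 0.0
t 9.6 (array([0.4537, 0.1725, 0.0134, 0.0674]), array([0.4542, 0.1725]), 832)
t 9.65 tcp [0.4535 0.1709 0.1715] shift [-0.01  -0.009  1.101] turn [-0.    -0.001  0.   ] F [-0.4  0.5 -0.4] gap 0.0554 hp 0.0187
```

```bash
python3 -m jog '[[0,-0.015,0.3,0,0,0],[0,-0.015,0.6,0,0,0],[0,-0.015,0.8,0,0,0],[0,-0.015,0.8,0,0,0]]' >/dev/null; python3 -m jog '[[0,0,0.15,0,0,0],[0,0,0.28,0,0,0],[0,0,0.29,0,0,0],[0,0,0.29,0,0,0]]' 
python3 -m jog '[[0,0,0,0,0,0],[0,0,0,0,0,0],[0,0,0,0,0,0],[0,0,0,0,0,0]]' 0 30; python3 go.py .609 .1005 .21
```

```text
t: 10.45
ee_pos: [0.4532, 0.1729, 0.0412]
ee_rot: [-0.0, 1.0, 0.0, 0.001]
contact_force: [0.4, 0.3, 0.5]
finger_gap: 0.0554
gripper_force: 0.0
t: 10.85
ee_pos: [0.4528, 0.1728, 0.0411]
ee_rot: [-0.001, 1.0, 0.0, 0.001]
contact_force: [-1.4, 0.9, 5.8]
finger_gap: 0.0252
gripper_force: 29.1
t 10.85 tcp [0.4528 0.1728 0.0411] shift [ 1.303  0.603 -1.25 ] turn [-0.001 -0.002  0.001] F [-1.4  0.9  5.8] gap 0.0252 hp 0.0187
```

```bash
python3 -m jog '[[0,0,-0.2,0,0,0],[0,0,-0.5,0,0,0],[0,0,-0.8,0,0,0],[0,0,-1,0,0,0],[0.2,0.1,-1,0,0,0],[0.5,0.2,-1,0,0,0],[0.8,0.3,-1,0,0,0],[0.8,0.3,-1,0,0,0]]' >/dev/null
python3 -m jog '[[0,0,-0.2,0,0,0],[0.2,0.15,-0.25,0,0,0],[0.4,0.29,-0.25,0,0,0],[0.5,0.3,-0.25,0,0,0],[0.5,0.3,-0.25,0,0,0]]'; python3 go.py .609 .1005 .126
```

```text
t: 12.15
ee_pos: [0.6089, 0.1, 0.1896]
ee_rot: [0.0, 1.0, -0.001, -0.0]
contact_force: [-1.0, 0.4, -0.4]
finger_gap: 0.025
gripper_force: 29.7
t 12.15 tcp [0.6089 0.1    0.1896] shift [ 0.001 -0.005  0.686] turn [ 0.     0.    -0.001] F [-1.   0.4 -0.4] gap 0.025 hp 0.0187
```

```bash
python3 -m jog '[[0,0,0.1,0,0,0],[0,0,0.2,0,0,0],[0,0,0.3,0,0,0],[0,0,0.4,0,0,0],[0,0,0.4,0,0,0]]'; python3 -m jog '[[0,0,0.06,0,0,0],[0,0,0.12,0,0,0],[0,0,0.18,0,0,0],[0,0,0.21,0,0,0],[0,0,0.24,0,0,0],[0,0,0.24,0,0,0]]'
```

```text
t: 12.65
ee_pos: [0.6066, 0.1001, 0.1394]
ee_rot: [0.001, 1.0, 0.0, -0.002]
contact_force: [0.2, 0.3, -0.8]
finger_gap: 0.025
gripper_force: 29.7
t: 13.25
ee_pos: [0.608, 0.1002, 0.1126]
ee_rot: [0.0, 1.0, 0.0, -0.0]
contact_force: [-0.5, 0.4, -0.1]
finger_gap: 0.0251
gripper_force: 29.7
```

```bash
python3 -m jog '[[0,0,0.02,0,0,0],[0,0,0.03,0,0,0],[0,0,0.04,0,0,0],[0,0,0.04,0,0,0]]'; python3 -m jog '[[0,0,0.01,0,0,0],[0,0,0.02,0,0,0],[0,0,0.02,0,0,0]]'
```

```text
t: 13.65
ee_pos: [0.6081, 0.1003, 0.1082]
ee_rot: [0.0, 1.0, 0.0, -0.0]
contact_force: [0.5, -0.5, -0.6]
finger_gap: 0.025
gripper_force: 29.7
t: 13.95
ee_pos: [0.6086, 0.1004, 0.1073]
ee_rot: [-0.0, 1.0, 0.0, 0.001]
contact_force: [-3.4, -0.3, 8.4]
finger_gap: 0.0248
gripper_force: 30.6
```

Seated with 8 N. I release, check it, then go and view the std stack.

```bash
python3 -m jog '[[0,0,0,0,0,0],[0,0,0,0,0,0],[0,0,0,0,0,0],[0,0,0,0,0,0]]' 0.65 >/dev/null; python3 -m jog '[[0,0,-0.15,0,0,0],[0,0,-0.4,0,0,0],[0,0,-0.7,0,0,0],[0,0,-1,0,0,0],[0,0.35,-1,0,0,0],[0,0.7,-1,0,0,0],[0,1,-1,0,0,0],[0,1,-1,0,0,0]]' >/dev/null; python3 -m jog '[[0,0.4,0,0,0,0],[0,0.8,0,0,0,0],[0,1,-0.1,0,0,0],[0,1,-0.2,0,0,0],[0,1,-0.2,0,0,0]]'>/dev/null;  python3 -m jog '[[0,0.4,0,0,0,0],[0,0.7,0,0,0,0],[0,0.95,0,0,0,0],[0,0.95,0,0,0,0],[0,0.95,0,0,0,0]]'
python3 wr.py .6143 -.256 .144 w5; python3 chk.py .609 .1 .134; python3 go.py .469 -.164 .26
```

```text
t: 16.15
ee_pos: [0.6083, -0.253, 0.2491]
ee_rot: [-0.0, 1.0, 0.0, -0.0]
contact_force: [-0.0, -0.1, -0.3]
finger_gap: 0.0551
gripper_force: 0.0
t 16.15 (array([ 0.6139, -0.2542,  0.0132,  0.1435]), array([ 0.6144, -0.2545]), 828)
scene (array([0.611 , 0.0976, 0.0139, 0.1338]), array([0.6123, 0.0978]), 88)
side (array([0.6086, 0.0975, 0.0139, 0.1335]), array([0.608 , 0.0963]), 84)
[ 0.6085 -0.2522  0.2498]
t 16.3 tcp [ 0.6085 -0.2522  0.2498] shift [-1.161 -0.737  0.071] turn [-0.     0.     0.002] F [-0.4  0.3 -0.1] gap 0.0555 hp 0.0187
```

View pics/w5.png

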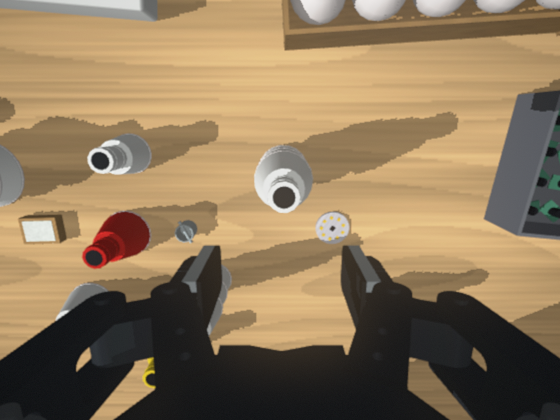

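Squat reads 0.1337 m (0.134 expected), so it is nested. The std stack neck is at (284,197), i.e. (0.614, -0.2545). Now the mini stack from above.

```bash
python3 -m jog '[[-0.3,-0.2,0,0,0,0],[-0.6,-0.4,0,0,0,0],[-0.9,-0.6,0,0,0,0],[-1,-0.73,0,0,0,0],[-1,-0.73,0,0,0,0]]' >/dev/null; python3 -m jog '[[-0.16,0,0,0,0,0],[-0.16,0,0,0,0,0],[-0.16,0,0,0,0,0]]'
python3 wr.py .469 -.164 .136 w6; python3 go.py .4333 .0015 .17
```

```text
t: 17.1
ee_pos: [0.4695, -0.1657, 0.2503]
ee_rot: [0.0, 1.0, 0.001, 0.001]
contact_force: [0.2, 0.1, -0.4]
finger_gap: 0.0557
gripper_force: 0.0
t 17.1 (array([ 0.4689, -0.1629,  0.013 ,  0.1354]), array([ 0.4695, -0.163 ]), 773)
t 17.15 tcp [ 0.4697 -0.1658  0.2501] shift [-0.303 -1.395  0.823] turn [ 0.    -0.001  0.001] F [ 1.  -0.5 -0.4] gap 0.0555 hp 0.0187
```

s_mini is at (0.469, -0.163). Next is the loose std, the white one at scene (272,197), not the red or the yellow.

```bash
python3 -m jog '[[-0.1,-0.4,0,0,0,0],[-0.2,-0.8,0,0,0,0],[-0.3,-1,0.1,0,0,0],[-0.3,-1,0.3,0,0,0],[-0.3,-1,0.3,0,0,0]]' >/dev/null; python3 -m jog '[[0,-0.2,0.1,0,0,0],[0,-0.4,0.3,0,0,0],[0,-0.4,0.3,0,0,0],[0,-0.4,0.3,0,0,0]]'
python3 wr.py .4333 .0015 .078 w7; python3 go.py .4333 .0015 .069
```

```text
t: 18.05
ee_pos: [0.4337, 0.0018, 0.1783]
ee_rot: [0.0, 1.0, 0.001, -0.0]
contact_force: [0.4, -0.5, 0.6]
finger_gap: 0.0554
gripper_force: 0.0
t 18.05 (array([0.433 , 0.0024, 0.0133, 0.0775]), array([0.4339, 0.0027]), 850)
t 18.1 tcp [0.4339 0.0017 0.1787] shift [-6.00e-03  1.00e-03  1.07e+00] turn [ 0.001 -0.     0.001] F [0.7 0.4 0.1] gap 0.0558 hp 0.0187
```

View pics/w7.png

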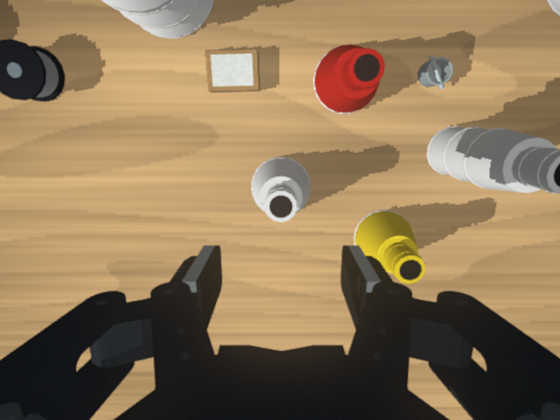

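The white std neck is at (281,205), centred between the fingers. The red one (367,67) and the yellow one (410,268) stay clear of them.

```bash
python3 -m jog '[[0,0,0.3,0,0,0],[0,0,0.6,0,0,0],[0,0,0.8,0,0,0],[0,0,0.8,0,0,0]]' >/dev/null; python3 -m jog '[[0,0,0.15,0,0,0],[0,0,0.27,0,0,0],[0,0,0.27,0,0,0],[0,0,0.27,0,0,0]]' 
python3 -m jog '[[0,0,0,0,0,0],[0,0,0,0,0,0],[0,0,0,0,0,0],[0,0,0,0,0,0]]' 0 30; python3 go.py .614 -.2545 .265
```

```text
t: 18.9
ee_pos: [0.4341, 0.0019, 0.0509]
ee_rot: [-0.0, 1.0, 0.0, 0.001]
contact_force: [1.2, 0.6, 0.3]
finger_gap: 0.0556
gripper_force: 0.0
t: 19.3
ee_pos: [0.4338, 0.0021, 0.0506]
ee_rot: [-0.0, 1.0, 0.0, 0.001]
contact_force: [-1.4, -0.7, 7.5]
finger_gap: 0.0252
gripper_force: 29.0
t 19.3 tcp [0.4338 0.0021 0.0506] shift [ 1.503  2.139 -1.629] turn [-0.    -0.002  0.001] F [-1.4 -0.7  7.5] gap 0.0252 hp 0.0187
```

```bash
python3 -m jog '[[0,0,-0.2,0,0,0],[0,0,-0.5,0,0,0],[0,0,-0.8,0,0,0],[0,0,-1,0,0,0],[0,0,-1,0,0,0]]' >/dev/null
python3 -m jog '[[0,0,-0.3,0,0,0],[0,0,-0.63,0,0,0],[0.2,0.25,-0.63,0,0,0],[0.4,0.5,-0.63,0,0,0],[0.6,0.75,-0.63,0,0,0],[0.75,1,-0.63,0,0,0],[0.75,1,-0.63,0,0,0]]' >/dev/null
python3 -m jog '[[0.2,0.25,0,0,0,0],[0.4,0.5,0,0,0,0],[0.6,0.75,0,0,0,0],[0.75,1,0,0,0,0],[0.75,1,0,0,0,0]]' >/dev/null
python3 -m jog '[[0,0.14,0,0,0,0],[0,0.14,0,0,0,0],[0,0.14,0,0,0,0]]'; python3 go.py .614 -.2545 .168
```

```text
t: 21.3
ee_pos: [0.6126, -0.2546, 0.2451]
ee_rot: [-0.0, 1.0, 0.0, -0.0]
contact_force: [-0.9, 0.3, -0.2]
finger_gap: 0.0251
gripper_force: 29.9
t 21.3 tcp [ 0.6126 -0.2546  0.2451] shift [ 0.012 -0.001  0.798] turn [-0.  0.  0.] F [-0.9  0.3 -0.2] gap 0.0251 hp 0.0187
```

```bash
python3 -m jog '[[0.01,0,0,0,0,0],[0.01,0,0.15,0,0,0],[0.01,0,0.25,0,0,0],[0.01,0,0.35,0,0,0],[0.01,0,0.45,0,0,0],[0.01,0,0.5,0,0,0],[0.01,0,0.5,0,0,0]]'; python3 -m jog '[[0,0,0.06,0,0,0],[0,0,0.12,0,0,0],[0,0,0.18,0,0,0],[0,0,0.22,0,0,0],[0,0,0.25,0,0,0],[0,0,0.25,0,0,0]]'
```

```text
t: 22.0
ee_pos: [0.6138, -0.2547, 0.1839]
ee_rot: [-0.0, 1.0, 0.0, -0.001]
contact_force: [-0.4, -0.2, -0.1]
finger_gap: 0.025
gripper_force: 29.9
t: 22.6
ee_pos: [0.614, -0.2548, 0.1544]
ee_rot: [-0.0, 1.0, 0.0, -0.0]
contact_force: [-0.4, 0.1, 0.0]
finger_gap: 0.0246
gripper_force: 29.9
```

```bash
python3 -m jog '[[0,0,0.02,0,0,0],[0,0,0.03,0,0,0],[0,0,0.035,0,0,0],[0,0,0.035,0,0,0]]'; python3 -m jog '[[0,0,0.01,0,0,0],[0,0,0.02,0,0,0],[0,0,0.02,0,0,0]]'
```

```text
t: 23.0
ee_pos: [0.6143, -0.2548, 0.1509]
ee_rot: [0.0, 1.0, 0.0, 0.0]
contact_force: [0.5, 0.7, 0.2]
finger_gap: 0.0251
gripper_force: 29.9
t: 23.3
ee_pos: [0.6149, -0.2551, 0.1498]
ee_rot: [0.0, 1.0, 0.0, 0.001]
contact_force: [-0.5, 0.5, 5.7]
finger_gap: 0.0252
gripper_force: 30.4
```

Seated with 6 N at the expected 0.150 m. I release and go to the loose mini.

```bash
python3 -m jog '[[0,0,0,0,0,0],[0,0,0,0,0,0],[0,0,0,0,0,0],[0,0,0,0,0,0]]' 0.65 >/dev/null; python3 -m jog '[[0,0,-0.15,0,0,0],[0,0,-0.4,0,0,0],[0,0,-0.6,0,0,0],[0,0,-0.6,0,0,0],[0,-0.35,-0.6,0,0,0],[0,-0.7,-0.6,0,0,0],[0,-1,-0.4,0,0,0],[0,-1,-0.2,0,0,0],[0,-1,-0.2,0,0,0]]' >/dev/null; python3 -m jog '[[0.16,-0.3,0,0,0,0],[0.16,-0.5,0,0,0,0],[0.16,-0.5,0,0,0,0],[0.16,-0.5,0,0,0,0]]'
python3 wr.py .634 -.075 .07 w8; python3 chk.py .614 -.256 .177; python3 go.py .634 -.0745 .061
```

```text
t: 25.0
ee_pos: [0.6338, -0.0751, 0.1732]
ee_rot: [0.0, 1.0, 0.0, 0.0]
contact_force: [-0.3, -0.1, 0.3]
finger_gap: 0.0555
gripper_force: 0.0
t 25.0 (array([ 0.6333, -0.0732,  0.0131,  0.0695]), array([ 0.6338, -0.0735]), 830)
scene (array([ 0.6159, -0.2562,  0.0133,  0.177 ]), array([ 0.6165, -0.2563]), 113)
side (array([ 0.6142, -0.257 ,  0.0138,  0.1772]), array([ 0.6128, -0.258 ]), 163)
[ 0.6334 -0.0759  0.1729]
t 25.15 tcp [ 0.6334 -0.0759  0.1729] shift [ 0.005 -0.012  1.088] turn [ 0.    -0.    -0.001] F [0.8 0.3 1.1] gap 0.0554 hp 0.0187
```

View pics/w8.png

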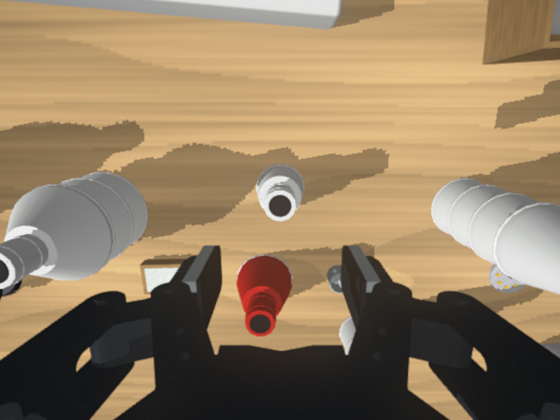

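Std stack reads 0.177 m, so it is nested. The mini neck is at (280,205), centred, and the red housing is 100 mm behind it. I descend and grip.

```bash
python3 -m jog '[[0,-0.015,0.3,0,0,0],[0,-0.015,0.6,0,0,0],[0,-0.015,0.8,0,0,0],[0,-0.015,0.8,0,0,0]]' >/dev/null; python3 -m jog '[[0,0,0.15,0,0,0],[0,0,0.28,0,0,0],[0,0,0.285,0,0,0],[0,0,0.285,0,0,0]]' 
python3 -m jog '[[0,0,0,0,0,0],[0,0,0,0,0,0],[0,0,0,0,0,0],[0,0,0,0,0,0]]' 0 30; python3 go.py .469 -.163 .245
```

```text
t: 25.95
ee_pos: [0.6341, -0.0735, 0.0436]
ee_rot: [0.0, 1.0, 0.0, 0.001]
contact_force: [-0.8, -0.3, -0.2]
finger_gap: 0.0554
gripper_force: 0.0
t: 26.35
ee_pos: [0.6342, -0.0731, 0.0436]
ee_rot: [0.0, 1.0, 0.0, 0.001]
contact_force: [-1.0, -0.4, 6.4]
finger_gap: 0.0252
gripper_force: 30.0
t 26.35 tcp [ 0.6342 -0.0731  0.0436] shift [-1.375  0.749 -1.525] turn [ 0.    -0.002  0.001] F [-1.  -0.4  6.4] gap 0.0252 hp 0.0187
```

```bash
python3 -m jog '[[0,0,-0.2,0,0,0],[0,0,-0.5,0,0,0],[0,0,-0.8,0,0,0],[0,0,-1,0,0,0],[0,0,-1,0,0,0]]' >/dev/null
python3 -m jog '[[0,0,-0.3,0,0,0],[0,0,-0.52,0,0,0],[-0.3,0.2,-0.52,0,0,0],[-0.6,0.4,-0.52,0,0,0],[-0.9,0.6,-0.52,0,0,0],[-1,0.7,-0.52,0,0,0],[-1,0.7,-0.52,0,0,0]]' >/dev/null
python3 -m jog '[[-0.2,0.05,0,0,0,0],[-0.37,0.05,0,0,0,0],[-0.37,0.05,0,0,0,0],[-0.37,0.05,0,0,0,0]]'; python3 go.py .469 -.163 .161
```

```text
t: 27.95
ee_pos: [0.4698, -0.1628, 0.2248]
ee_rot: [0.0, 1.0, 0.0, 0.0]
contact_force: [0.5, -0.1, -0.3]
finger_gap: 0.0251
gripper_force: 29.6
t 27.95 tcp [ 0.4698 -0.1628  0.2248] shift [-0.007  0.002  0.687] turn [ 0.    -0.001  0.001] F [ 0.5 -0.1 -0.3] gap 0.0251 hp 0.0187
```

```bash
python3 -m jog '[[0,0,0.1,0,0,0],[0,0,0.2,0,0,0],[0,0,0.3,0,0,0],[0,0,0.4,0,0,0],[0,0,0.4,0,0,0]]'; python3 -m jog '[[0,0,0.06,0,0,0],[0,0,0.12,0,0,0],[0,0,0.18,0,0,0],[0,0,0.22,0,0,0],[0,0,0.24,0,0,0],[0,0,0.24,0,0,0]]'; python3 -m jog '[[0,0,0.02,0,0,0],[0,0,0.03,0,0,0],[0,0,0.035,0,0,0],[0,0,0.035,0,0,0]]'
```

```text
t: 28.45
ee_pos: [0.4678, -0.163, 0.1742]
ee_rot: [-0.0, 1.0, 0.0, -0.002]
contact_force: [0.2, -0.1, -0.4]
finger_gap: 0.0251
gripper_force: 29.6
t: 29.05
ee_pos: [0.4689, -0.1631, 0.1476]
ee_rot: [0.0, 1.0, 0.0, -0.0]
contact_force: [-0.3, -0.0, -0.2]
finger_gap: 0.0252
gripper_force: 29.6
t: 29.45
ee_pos: [0.4691, -0.1631, 0.1437]
ee_rot: [0.0, 1.0, 0.0, 0.0]
contact_force: [-0.4, -0.6, -0.6]
finger_gap: 0.025
gripper_force: 29.6
```

```bash
python3 -m jog '[[0,0,0.01,0,0,0],[0,0,0.015,0,0,0],[0,0,0.015,0,0,0]]';  python3 -m jog '[[0,0,0,0,0,0],[0,0,0,0,0,0],[0,0,0,0,0,0],[0,0,0,0,0,0]]' 0.65 >/dev/null; python3 -m jog '[[0,0,-0.15,0,0,0],[0,0,-0.4,0,0,0],[0,0,-0.8,0,0,0],[0,0,-0.9,0,0,0],[0,-0.3,-0.9,0,0,0],[0,-0.6,-0.9,0,0,0],[0,-0.9,-0.9,0,0,0],[0,-0.9,-0.9,0,0,0]]'
python3 - <<'E'
from h import *
for n in ("scene","side"):
    p,d=snapshot(n); W=cloud(d,n); cv2.imwrite(f"pics/{n}9.png",p[:,:,::-1])
    for k,x,y,z in (("mini",.469,-.165,.169),("std",.614,-.257,.177),("fin",.629,.268,.152),("squat",.609,.097,.134),("bulb",.434,-.380,.105),("red",.534,-.059,.078),("yel",.381,-.1055,.078)): print(n,k,top(W,(x,y),z))
E
```

```text
t: 29.75
ee_pos: [0.4696, -0.1632, 0.1425]
ee_rot: [0.0, 1.0, 0.0, 0.001]
contact_force: [-0.3, 0.2, 5.8]
finger_gap: 0.0252
gripper_force: 30.2
t: 30.95
ee_pos: [0.4691, -0.0523, 0.25]
ee_rot: [-0.0, 1.0, 0.002, 0.0]
contact_force: [0.5, -0.1, -0.3]
finger_gap: 0.0555
gripper_force: 0.0
scene mini (array([ 0.4701, -0.1644,  0.0136,  0.1686]), array([ 0.4712, -0.1647]), 89)
scene std (array([ 0.6157, -0.2559,  0.0137,  0.1767]), array([ 0.6168, -0.2557]), 119)
scene fin (array([0.6296, 0.2684, 0.014 , 0.1515]), array([0.6304, 0.2672]), 91)
scene squat (array([0.6116, 0.0981, 0.0144, 0.1339]), array([0.6122, 0.0979]), 87)
scene bulb (array([ 0.4354, -0.3795,  0.0114,  0.1037]), array([ 0.4367, -0.3793]), 60)
scene red (array([ 0.5339, -0.059 ,  0.014 ,  0.0775]), array([ 0.5358, -0.0592]), 82)
scene yel (array([ 0.3816, -0.1052,  0.0134,  0.0772]), array([ 0.3828, -0.1054]), 65)
side mini (array([ 0.4683, -0.1656,  0.0135,  0.1688]), array([ 0.4675, -0.1665]), 152)
side std (array([ 0.6144, -0.2579,  0.0141,  0.1771]), array([ 0.6126, -0.2582]), 168)
side fin (array([0.632 , 0.2651, 0.0101, 0.1514]), array([0.6334, 0.2629]), 17)
side squat (array([0.6084, 0.0985, 0.0149, 0.1333]), array([0.6082, 0.096 ]), 85)
side bulb (array([ 0.4328, -0.3799,  0.0117,  0.1043]), array([ 0.4322, -0.3812]), 155)
side red (array([ 0.5327, -0.0596,  0.0136,  0.0775]), array([ 0.5318, -0.0608]), 105)
side yel (array([ 0.3795, -0.1064,  0.0137,  0.0782]), array([ 0.3792, -0.1075]), 128)
```

View pics/side9.png

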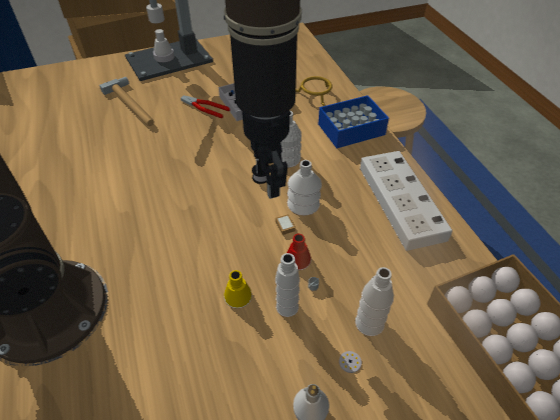

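All four stacks stand upright at full nested height: mini (287,285), std (375,300), squat (305,187) and fin (288,140). The bulb, red and yellow housings haven't moved, and the robot is clear, so I hand in.

```bash
python3 -c "
from station import manip
print(manip.hand_in())"
```

```text
the job is handed in; nothing more can be done
None
```

All four loose housings are fully nested and upright on their own stacks (heights checked by camera), the bulb and the red and yellow look-alikes did not move, and the job was handed in at about 31 s.

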